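# Index the column carrier to the carving station

### The job

Two wooden carriers stand on slides on the carver's bench. Push the one that holds the round carved column section along its slide to the middle station, where its spring plungers snap into the notch, and let go. Leave the carrier with the flat square panel where it is.

Things in the scene. Friction and masses are not known exactly. Their poses are not given: they have to be found in the camera images.
- column_handle (a point): Top centre of the push post on the carrier to move: upright wooden dowel, 22 mm diameter, top 114 mm above the bench, 70 mm above the carrier's deck. Pinch it from above or push it from behind. Axes: y along the slide towards the last station, x level across it, z up. Ahead (+y) lies the round column section, 44 mm diameter, 76 long, from 43 mm past the post's axis, top 94 mm above the bench.
- column_middle (a point): Middle of the column carrier's slide: centre of its bed (dark board 130 x 370 mm), 16 mm above the bench; axes as column_handle. Of its three stations, 100 mm apart in y, this is the middle one; the carrier starts short of it (25 to 80 mm towards -y). In its notch the 140 mm long carrier is centred on the bed, post axis at x 0, y -55 mm here, side pointers at the middle pair of brass pins.
- panel_handle (a point): Top centre of the same kind of post (114 mm above the bench) on the other carrier, alike but holding a flat square carved panel 76 x 76 x 18 mm, on a slide of its own, about 200 mm nearer or farther in x; leave it. Both carriers: captive between steel guides, 1.5 mm play, slide at about 2 N; spring plungers snap into V notches at the stations from about 8 mm off; about 5 N pushes them out.
There are look-alikes about, which are no part of the job. What is shaped like the part that bears column_handle but white is not meant.

How it is judged (in metres and radians):
At the end, for the whole second after the job is handed in: The column carrier stays upright on its slide within 10 mm of the middle station (plungers in the middle notch), and the panel carrier is within 12 mm of where it was (y of column_handle in the frame of column_middle between -0.065 and -0.045 m and x of column_handle in the frame of column_middle between -0.01 and 0.01 m and angle between column_handle's own z axis and vertical below 0.17 rad and distance of panel_handle from where it was at the start of the episode below 0.012 m); the robot touches nothing.
It fails at once if the panel carrier is pushed more than 12 mm from where it was (distance of panel_handle from where it was at the start of the episode above 0.012 m).
It also fails if it takes over 26 s, if anything falls off the work surface, if the arm or the gripper's body presses on something with over 40 N, if the wrist force passes 120 N, or if a joint passes its speed limit or range.

### The arm

A 7-joint arm with a two-finger parallel gripper is mounted at the origin on the work surface. World frame = base frame: x ahead of the robot, y to its left, z up, the work surface at z = 0. Lengths are in mm, angles in rad, forces in N, time in s.
With the tool pointing down it reaches from about 425 to 875 mm from the base axis. Payload 8.4 kg.
Tool frame: the origin (TCP) lies midway between the tips of the shut fingers; the grasp point (between the pads) lies 19 mm behind it; z points along the fingers, x is the direction in which the jaws open and shut, and the axes are right-handed (so a half turn about z gives the same grasp; the last joint's range is limited). The gripper opens to 85 mm and grips with 20 to 120 N. Pads are 22 mm wide; open, the fingers measure 114 mm over their backs; the gripper's body (76 mm by 85 mm) begins 54 mm behind the grasp point. The pads swing forward as they close: fully open they stand 13 mm farther back than shut.
Start: joints at [1.248, 0.333, 0.04, 1.465, -0.013, 1.343, -0.059], TCP at [144.238, -633.764, 195.208] pointing down, gripper open.
Joint ranges: [-2.58, 2.58], [-0.38, 2.09], [-1.3, 1.39], [0.25, 2.4], [-1.5, 4.64], [0.08, 2.09], [-2.65, 2.65]. Speed limits (rad/s): [2.22, 2.22, 2.79, 2.79, 3.14, 3.14, 3.14].

### API

Orientations are given as a unit quaternion [w, x, y, z].
In Python, from station import bot, imaging, job, find_in, regions_of gives the robot as it stands.
- The arm moves only by the tool carry_out, never from a script. Its argument "deltas" is a list of rows, each a list of 5 numbers: the shift along the world's x, y, z in mm, then the turn about the world's z in rad, then the opening, from 0 (shut) to 1 (fully open). In form: [[tx, ty, tz, roll, grip], ...]. A call has exactly 8 rows; each row shifts and turns the pose as measured when the row begins; what a row does not reach is not made up. A row lasts 1/12 s, in which the tool goes at most 41.7 mm and 7.16 degrees, less where a joint would pass 70% of its speed; a pose out of reach is approached as far as the arm can. A call with a gripper value outside its range is refused whole. The fingers move at their own pace and stop on an object; "grip_force" is the grip in N (left out, the last holds). Time passes only in rows, so rows that do not move let the fingers close, or fill a call up. It gives the time, the measured TCP pose, the force and the opening at its end, in the units of the state.
- bot.get_obs(): the state, without advancing time (a new reading comes with each control period).
- imaging.snapshot(name): name is "side" or "top" or "wrist"; returns a dict with "frame" (384x512x3 uint8, red, green, blue), "z_map" (384x512 float32, mm along the optical axis (not along the pixel's ray), 0 where there is no reading), "K" (3x3 intrinsics, pixels), "rvec" (rotation vector, rad) and "tvec" (3), from world to camera coordinates, as OpenCV has them. Camera axes: x right, y down, z forward; pixel columns grow to the right and rows downward; lengths in mm; the calibration is good to about 2 mm. A picture is of the moment at which its call begins.
- job.job_done(): hands the job in, once; it reports no verdict.
Trained networks look in the newest picture that a camera, given by its name, has taken for a name from the list of things; names that differ only in an ending like _2 or _b are one class to them, and where a whole thing is asked for, a point or a joint stands for the part that bears it (a point fixed in the world has none). Each returns a list of dicts, best first, with "score" (0 to 1); they miss things now and then, are a little off and sometimes report something else, mostly with a low value. They report only what shows in the picture. A call takes as long as a camera call. They do not tell look-alikes from the thing itself.
- find_in(camera, query): "centre" ([x, y, z] in mm, in world coordinates, good to about 4 mm: the middle of the surface that is visible of it).
- regions_of(camera, query): "mask" (384x512 bool, what is visible of it).
The state is a dict: "time_s": time; "qpos": joint angles; "dq": joint speeds; "effort": joint torques, N m; "position": TCP position; "ee_rot": TCP orientation; "force": force on the tool from outside, world axes, zero at the start; "wrist_torque": the same for the moment, N m; "gripper_width": finger opening in mm.
Only numpy, scipy, OpenCV 4.12 (cv2) and the standard library are available. Lean on these libraries where they do the work, as an engineer would, in place of code of your own. Each camera call takes 0.05 s, during which the arm holds its last target.

## Working session

There is one attempt and no reset: what is moved stays moved. The work goes in short steps, Python scripts to look and compute and a tool call to move; the robot and the scene stay as the last step left them, time stands still between calls to the robot, and variables do not carry over. Pictures are saved under pics/ and viewed, and the job is handed in when it is done.

Besides the shell and the picture viewer there is one more tool, called after ">>>" by a JSON object that holds its "method" and its "body", one argument or row to a line. carry_out: Moves the arm, as the interface text tells. Its arguments: {"type":"object","properties":{"deltas":{"type":"array"},"grip_force":{"type":"number"}},"required":["deltas"]}

```bash
mkdir -p pics; cat > h.py <<'E'
import numpy as np,cv2
from station import bot,imaging,job,find_in,regions_of
def snap(n,f):
    s=imaging.snapshot(n); cv2.imwrite('pics/'+f,s['frame'][:,:,::-1]); return s
def proj(s,p):
    return cv2.projectPoints(np.array(p,float).reshape(-1,1,3),s['rvec'],s['tvec'],s['K'],None)[0].reshape(-1,2)
def world(s,u,v,z=None):
    R=cv2.Rodrigues(np.array(s['rvec'],float))[0];t=np.array(s['tvec'],float).ravel()
    r=np.linalg.inv(s['K'])@[u,v,1]
    if z is None: d=s['z_map'][int(v),int(u)]
    else:
        c=-R.T@t; w=R.T@r; d=(z-c[2])/w[2]
    return R.T@(r*d-t)
E
python3 - <<'E'
from h import *
print(bot.get_obs()['time_s'])
for c in ['top','side']:
    s=snap(c,c+'1.png')
    for q in ['column_handle','panel_handle','column_middle']:
        for r in find_in(c,q)[:4]: print(c,q,np.round(r['centre'],1),round(r['score'],2),proj(s,r['centre']).round())
print(bot.get_obs()['time_s'])
E
```

```text
0.0
top column_handle [ 444.4 -165.2   27.3] 0.85 [[343. 276.]]
top column_handle [ 626.4 -108.5   38.2] 0.72 [[317. 194.]]
top column_handle [792.4 236.3  32.8] 0.67 [[167. 122.]]
top panel_handle [445.4 105.4  60.5] 0.7 [[219. 276.]]
top column_middle [640.2  -1.4  16. ] 0.76 [[269. 189.]]
side column_handle [797.9 264.7  28. ] 0.95 [[145. 311.]]
side column_handle [631.9 -66.1  45.6] 0.83 [[252. 188.]]
side column_handle [ 447.4 -149.3   29.7] 0.72 [[329. 175.]]
side panel_handle [453.8 136.5  60.5] 0.57 [[336. 253.]]
side column_middle [646.1  33.6  14.7] 0.75 [[242. 228.]]
0.4
```

View pics/top1.png

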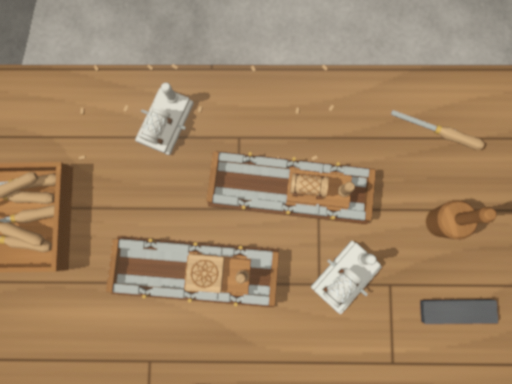

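View pics/side1.png

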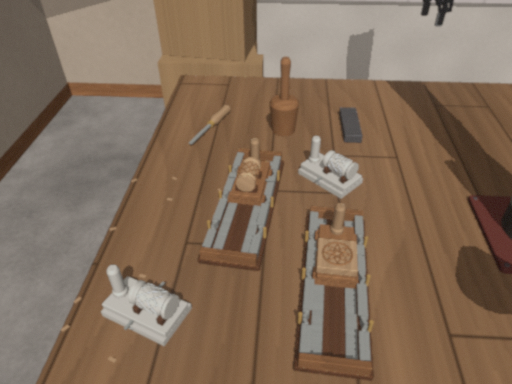

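The column carrier is on the far slide: its post is at about (347,187) in the top view and (255,150) in the side view. The white ones are the decoys, and the panel carrier is on the near slide, with its post at about (240,279). Next I measure the post tops and the bed.

```bash
python3 - <<'E'
from h import *
s=snap('top','top2.png'); np.savez('top2.npz',**s)
f=s['frame'][:,:,::-1]
cv2.imwrite('pics/crop2.png',cv2.resize(f[140:230,200:385],None,fx=4.3,fy=4.3,interpolation=cv2.INTER_CUBIC))
H,W=s['z_map'].shape
uu,vv=np.meshgrid(np.arange(W),np.arange(H))
R=cv2.Rodrigues(np.array(s['rvec'],float))[0];t=np.array(s['tvec'],float).ravel()
r=np.linalg.inv(s['K'])@np.stack([uu.ravel(),vv.ravel(),np.ones(H*W)])
P=(R.T@(r*s['z_map'].ravel()-t[:,None])).T.reshape(H,W,3)
m=(P[...,2]>105)&(P[...,2]<125)
n,l,st,c=cv2.connectedComponentsWithStats(m.astype(np.uint8))
for i in range(1,n): print(st[i],P[l==i].mean(0).round(1))
for q,lo,hi in [('column_middle',0,30)]:
    for r in regions_of('top',q)[:2]:
        k=r['mask']; p=P[k][:,:2].astype(np.float32); print(r['score'],k.sum(),cv2.minAreaRect(p),P[k].mean(0))
# whole structure of slide above 8mm in neighbourhood
m=(P[...,2]>7)&(P[...,2]<30)&(P[...,0]>530)&(P[...,0]<740)&(P[...,1]>-250)&(P[...,1]<220)
m=cv2.morphologyEx(m.astype(np.uint8),cv2.MORPH_OPEN,np.ones((5,5)))
n,l,st,c=cv2.connectedComponentsWithStats(m)
for i in range(1,n):
    if st[i][4]>100: print(st[i],cv2.minAreaRect(P[l==i][:,:2].astype(np.float32)))
# column itself
m=(P[...,2]>75)&(P[...,2]<98)&(P[...,0]>530)&(P[...,0]<740)&(P[...,1]>-250)&(P[...,1]<220)
print(P[m].mean(0),P[m].min(0),P[m].max(0))
E
```

```text
[344 182  11  11  88] [ 630.6 -166.3  111.2]
[455 213  10  13  63] [ 564.7 -384.8  114.6]
[453 223   1   2   2] [ 556.8 -377.3  106.3]
[471 224   1   1   1] [ 556.  -413.9  106.2]
[236 273  10  11  88] [444.2  55.6 111.4]
0.94 7186 ((605.4208374023438, -47.74900817871094), (389.06964111328125, 219.069580078125), 83.6859130859375) [642.95157941 -30.74753409  25.54952998]
[ 215  161   75   42 2580] ((655.04150390625, 38.39036560058594), (165.021484375, 94.88123321533203), 83.71670532226562)
[350 176  18  36 529] ((630.8753662109375, -204.43789672851562), (33.3714485168457, 81.65921020507812), 83.24800109863281)
[637.95438423 -89.04942487  87.47222933] [ 615.79005139 -173.18327439   75.37149765] [662.91659661 -47.48203803  96.57230933]
```

View pics/crop2.png

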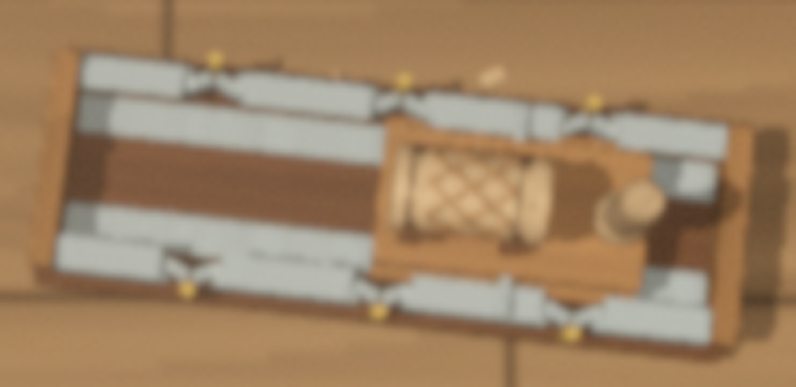

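```bash
python3 - <<'E'
from h import *
s=dict(np.load('top2.npz'))
W=lambda a,z:world(s,200+(a[0]+.5)/4.3-.5,140+(a[1]+.5)/4.3-.5,z)
pins=[(214,60),(403,80),(593,103),(187,290),(378,311),(570,333)]
for z in (16,25,30):
    p=np.array([W(a,z) for a in pins]); d=(p[0]-p[2]+p[3]-p[5])/4
    print(z,p.mean(0).round(1),p[[1,4]].mean(0).round(1),np.linalg.norm(d),np.degrees(np.arctan2(d[0],d[1])))
e=np.array([W(a,25) for a in [(60,50),(754,126),(738,350),(35,283)]]);print(e.round(1),e.mean(0))
y=(e[0]-e[1]+e[3]-e[2]);print(np.linalg.norm(y)/2,np.degrees(np.arctan2(y[0],y[1])))
p=np.array([W(a,z) for z in(40,) for a in [(533,120),(507,290)]]);print(p,p.mean(0))
c=np.array([W(a,44) for a in [(388,120),(373,275),(640,293),(655,155)]]);print(c,c.mean(0))
E
```

```text
16 [648.9 -50.4  16. ] [649.3 -50.5  16. ] 102.23968506541856 6.273660081733812
25 [647.5 -49.9  25. ] [647.9 -49.9  25. ] 101.28009285878524 6.273660081733846
30 [646.8 -49.6  30. ] [647.1 -49.7  30. ] 100.74698607732229 6.273660081733858
[[ 725.5  126.9   25. ]
 [ 685.5 -242.7   25. ]
 [ 566.6 -230.8   25. ]
 [ 599.9  137.4   25. ]] [644.36545682 -52.27737359  25.        ]
370.76001873804626 5.6726716202533085
[[ 685.32286528 -123.65445532   40.        ]
 [ 595.90802751 -109.05684369   40.        ]] [ 640.6154464 -116.3556495   40.       ]
[[ 684.24439387  -47.64000326   44.        ]
 [ 602.92061049  -39.69714351   44.        ]
 [ 594.29831956 -176.79127273   44.        ]
 [ 666.29149609 -186.07877672   44.        ]] [ 636.938705   -112.55179906   44.        ]
```

```bash
python3 - <<'E'
from h import *
from scipy.spatial.transform import Rotation as R
o=bot.get_obs();print(o['time_s'],o['position'],o['ee_rot'],o['gripper_width'])
w,x,y,z=o['ee_rot'];M=R.from_quat([x,y,z,w]).as_matrix();print(M.round(3),np.degrees(np.arctan2(M[1,0],M[0,0])))
E
```

```text
0.5 [ 144.21900116 -633.78514715  195.18962959] [-1.09787037e-05  7.81612257e-01 -6.23764602e-01 -3.16788489e-05] 84.94631953766331
[[ 0.222 -0.975 -0.   ]
 [-0.975 -0.222  0.   ]
 [-0.     0.    -1.   ]] -77.1831398083093
```

>>> {"method": "carry_out", "body": {
  "deltas": [
    [28,26,0,0,1],
    [28,26,0,0,1],
    [28,26,0,0,1],
    [28,26,0,0,1],
    [28,26,0,0,1],
    [28,26,0,0,1],
    [28,26,0,0,1],
    [28,26,0,0,1]
  ]
}}

```text
time_s: 1.17
position: [364.3, -422.6, 195.1]
ee_rot: [0.003, 0.776, -0.631, -0.0]
force: [-0.1, -0.3, -0.3]
gripper_width: 85.1
```

>>> {"method": "carry_out", "body": {
  "deltas": [
    [27,26,0,0.12,1],
    [27,26,0,0.12,1],
    [27,26,0,0.12,1],
    [27,26,0,0.12,1],
    [27,26,0,0.12,1],
    [27,26,0,0.12,1],
    [27,26,0,0.12,1],
    [27,26,0,0.12,1]
  ]
}}

```text
time_s: 1.83
position: [589.7, -202.5, 198.0]
ee_rot: [0.003, 0.983, -0.185, 0.004]
force: [0.5, -0.9, -0.6]
gripper_width: 85.5
```

>>> {"method": "carry_out", "body": {
  "deltas": [
    [20,20,0,0.1,1],
    [15,15,0,0.1,1],
    [10,8,0,0.08,1],
    [5,4,0,0.02,1],
    [0,0,0,0,1],
    [0,0,0,0,1],
    [0,0,0,0,1],
    [0,0,0,0,1]
  ]
}}

```text
time_s: 2.5
position: [645.7, -144.3, 197.5]
ee_rot: [-0.0, 1.0, -0.024, 0.005]
force: [0.0, -0.3, -0.8]
gripper_width: 85.6
```

>>> {"method": "carry_out", "body": {
  "deltas": [
    [-7,-11,-10,-0.03,1],
    [-7,-11,-10,-0.03,1],
    [0,0,-10,0,1],
    [0,0,-10,0,1],
    [0,0,-5,0,1],
    [0,0,0,0,1],
    [0,0,0,0,1],
    [0,0,0,0,1]
  ]
}}

```text
time_s: 3.17
position: [628.4, -171.8, 149.5]
ee_rot: [0.001, 0.998, -0.06, 0.005]
force: [-0.4, 0.5, 0.4]
gripper_width: 85.3
```

```bash
python3 - <<'E'
from h import *
s=snap('wrist','w1.png');snap('side','s2.png')
for r in find_in('wrist','column_handle')[:3]: print(r)
print(proj(s,[[630.6,-166.3,114],[634,-167,114],bot.get_obs()['position']]))
H,W=s['z_map'].shape
uu,vv=np.meshgrid(np.arange(W),np.arange(H))
R=cv2.Rodrigues(np.array(s['rvec'],float))[0];t=np.array(s['tvec'],float).ravel()
r=np.linalg.inv(s['K'])@np.stack([uu.ravel(),vv.ravel(),np.ones(H*W)])
P=(R.T@(r*s['z_map'].ravel()-t[:,None])).T.reshape(H,W,3)
m=(P[...,2]>110)&(P[...,2]<118)
n,l,st,c=cv2.connectedComponentsWithStats(m.astype(np.uint8))
for i in range(1,n):
    if st[i][4]>30: print(st[i],P[l==i].mean(0).round(1),P[l==i].min(0),P[l==i].max(0))
o=bot.get_obs();print(o['time_s'],o['position'],o['ee_rot'])
E
```

```text
{'centre': [448.1, -167.7, 30.7], 'score': 0.74}
{'centre': [634.5, -107.1, 42.0], 'score': 0.61}
[[256.07220251 196.83383604]
 [260.62984789 197.18810374]
 [254.84604779 221.06221433]]
[247 184  25  23 435] [ 633.2 -165.9  112.4] [ 623.63864779 -175.01903099  110.03636324] [ 642.20069756 -157.30025127  115.08675433]
3.3167 [ 628.7103025  -171.75513761  150.03095117] [ 0.00141018  0.99819308 -0.05983699  0.00530299]
```

View pics/w1.png

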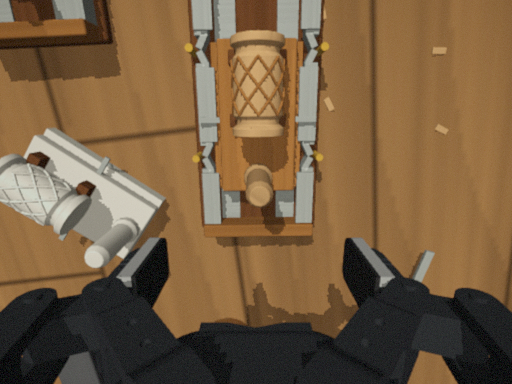

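The wrist view shows the post at (258,190), roughly centred between the open fingers. I shift 4 mm in x and 6 mm in y, then go down.

>>> {"method": "carry_out", "body": {
  "deltas": [
    [3,4,-8,0,1],
    [1,2,-12,0,1],
    [0,0,-14,0,1],
    [0,0,-14,0,1],
    [0,0,-12,0,1],
    [0,0,-6,0,1],
    [0,0,0,0,1],
    [0,0,0,0,1]
  ]
}}

```text
time_s: 3.98
position: [633.9, -162.1, 77.7]
ee_rot: [0.001, 0.998, -0.058, 0.006]
force: [-0.8, 0.2, 0.8]
gripper_width: 85.4
```

>>> {"method": "carry_out", "body": {
  "deltas": [
    [-0.5,-3.5,3,0,0.6],
    [0,0,0,0,0.3],
    [0,0,0,0,0],
    [0,0,0,0,0],
    [0,0,0,0,0],
    [0,0,0,0,0],
    [0,0,0,0,0],
    [0,0,0,0,0]
  ],
  "grip_force": 40
}}

```text
time_s: 4.65
position: [635.4, -166.8, 84.4]
ee_rot: [0.002, 0.998, -0.059, 0.008]
force: [0.6, 0.1, 0.3]
gripper_width: 0.1
```

The fingers shut on nothing, so I look again.

```bash
python3 - <<'E'
from h import *
o=bot.get_obs();print(o['time_s'],o['position'],o['ee_rot'],o['gripper_width'])
a=snap('wrist','w3.png');b=snap('side','s3.png');c=snap('top','t3.png')
f=[a['frame'][100:384,100:420],b['frame'][90:260,160:400]]
cv2.imwrite('pics/c3.png',np.vstack([cv2.resize(f[0],(460,400)),cv2.resize(f[1],(460,200*460//282))])[:600,:,::-1])
cv2.imwrite('pics/c3s.png',cv2.resize(b['frame'][90:240,180:360],None,fx=4,fy=4,interpolation=2)[:,:,::-1])
E
```

```text
4.65 [ 635.38045814 -166.76432232   84.43979703] [ 0.00152353  0.99823967 -0.05870515  0.0083031 ] 0.06833617566217985
```

View pics/w3.png

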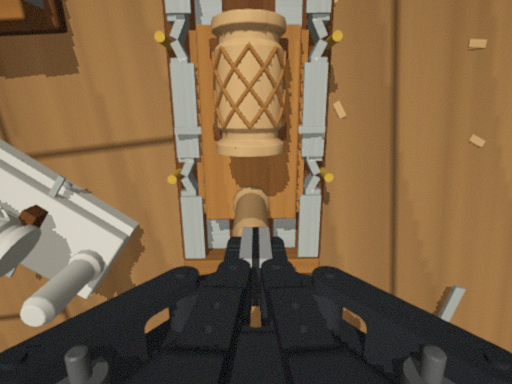

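View pics/c3s.png

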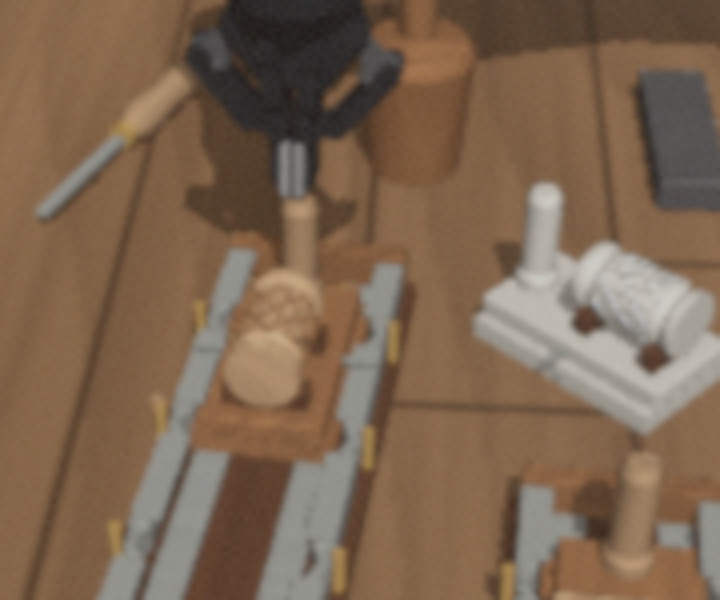

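```bash
python3 - <<'E'
from h import *
o=bot.get_obs();p=o['position'];print(p)
for c in ['side','wrist','top']:
    s=imaging.snapshot(c)
    print(c,proj(s,[p,[633,-166,114],[633,-166,44]]).round(1))
    if c=='side':
        for u,v in [(249,128),(253,128),(251,132),(251,136),(255,142),(255,147),(255,155)]: print(u,v,world(s,u,v).round(1))
    if c=='wrist':
        for u,v in [(248,232),(262,232),(250,210),(252,196),(248,245)]: print(u,v,world(s,u,v).round(1))
    if c=='top':
        cv2.imwrite('pics/t4.png',cv2.resize(s['frame'][130:240,280:400],None,fx=5,fy=5)[:,:,::-1])
E
```

```text
[ 635.32817351 -166.6902445    84.31086459]
side [[253.8 149.8]
 [254.6 139.7]
 [255.  163.3]]
249 128 [ 644.9 -158.6  150.9]
253 128 [ 635.3 -155.6  153.1]
251 132 [ 639.9 -153.1  143.6]
251 136 [ 640.3 -155.3  131.2]
255 142 [ 631.5 -159.   112.3]
255 147 [ 631.4 -155.8  100.1]
255 155 [ 631.8 -156.1   76.4]
wrist [[254.4 220.8]
 [250.8 239.8]
 [250.6 201.6]]
248 232 [ 633.  -154.9  128.9]
262 232 [ 639.8 -155.6  129.3]
250 210 [ 633.8 -155.8   93.7]
252 196 [ 635.1 -156.3   62.3]
248 245 [ 633.1 -154.5  144.2]
top [[346.9 186.7]
 [349.3 185.6]
 [343.2 190.4]]
```

View pics/t4.png

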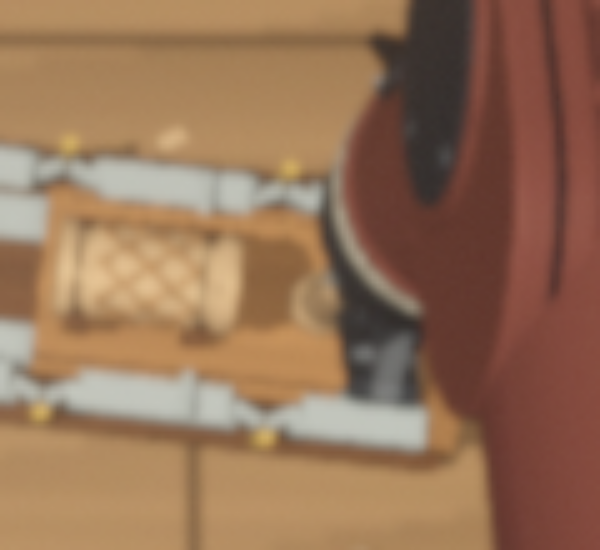

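```bash
python3 - <<'E'
from h import *
o=bot.get_obs();print(o['time_s'],o['force'],o['gripper_width'],o['effort'].round(1) if hasattr(o['effort'],'round') else o['effort'])
s=imaging.snapshot('wrist')
print(proj(s,[[633,-155,114],[635,-155,84],[635,-177,84]]).round(1))
cv2.imwrite('pics/w5.png',cv2.resize(s['frame'][170:290,180:330],None,fx=5,fy=5,interpolation=2)[:,:,::-1])
for v in range(196,260,3): print(v,[ (world(s,u,v).round(0)[1:]).tolist() for u in (244,250,258,262,268)])
E
```

```text
4.95 [0.30928862 0.48934885 0.69719946] -0.013858780721394334 [  0.  -68.4  -7.3 -37.5   0.   -0.1  -0. ]
[[248.3 221.1]
 [251.8 203.6]
 [255.8 235.3]]
196 [[-157.0, 58.0], [-156.0, 63.0], [-158.0, 60.0], [-160.0, 53.0], [-164.0, 42.0]]
199 [[-157.0, 66.0], [-156.0, 70.0], [-158.0, 67.0], [-160.0, 59.0], [-164.0, 50.0]]
202 [[-157.0, 74.0], [-156.0, 77.0], [-157.0, 74.0], [-160.0, 67.0], [-166.0, 51.0]]
205 [[-156.0, 81.0], [-156.0, 84.0], [-158.0, 80.0], [-160.0, 74.0], [-168.0, 52.0]]
208 [[-156.0, 87.0], [-156.0, 89.0], [-158.0, 87.0], [-160.0, 82.0], [-170.0, 53.0]]
211 [[-156.0, 93.0], [-156.0, 95.0], [-158.0, 92.0], [-159.0, 89.0], [-176.0, 43.0]]
214 [[-156.0, 99.0], [-156.0, 100.0], [-157.0, 98.0], [-159.0, 94.0], [-179.0, 42.0]]
217 [[-156.0, 104.0], [-156.0, 105.0], [-157.0, 104.0], [-159.0, 101.0], [-181.0, 42.0]]
220 [[-157.0, 107.0], [-156.0, 109.0], [-158.0, 107.0], [-158.0, 106.0], [-195.0, 13.0]]
223 [[-157.0, 110.0], [-158.0, 111.0], [-159.0, 108.0], [-159.0, 108.0], [-165.0, 95.0]]
226 [[-158.0, 112.0], [-159.0, 112.0], [-159.0, 112.0], [-160.0, 110.0], [-162.0, 106
[... 294 characters left out ...]
], [-154.0, 137.0], [-155.0, 137.0], [-156.0, 136.0], [-156.0, 136.0]]
241 [[-154.0, 140.0], [-155.0, 140.0], [-155.0, 140.0], [-155.0, 140.0], [-156.0, 140.0]]
244 [[-154.0, 143.0], [-154.0, 144.0], [-155.0, 143.0], [-155.0, 144.0], [-155.0, 144.0]]
247 [[-155.0, 146.0], [-154.0, 147.0], [-156.0, 145.0], [-155.0, 146.0], [-156.0, 146.0]]
250 [[-155.0, 148.0], [-154.0, 149.0], [-155.0, 149.0], [-155.0, 149.0], [-156.0, 149.0]]
253 [[-154.0, 151.0], [-154.0, 152.0], [-155.0, 153.0], [-155.0, 152.0], [-156.0, 151.0]]
256 [[-154.0, 154.0], [-155.0, 154.0], [-155.0, 154.0], [-155.0, 155.0], [-156.0, 154.0]]
259 [[-155.0, 156.0], [-155.0, 155.0], [-155.0, 157.0], [-155.0, 158.0], [-155.0, 157.0]]
```

View pics/w5.png

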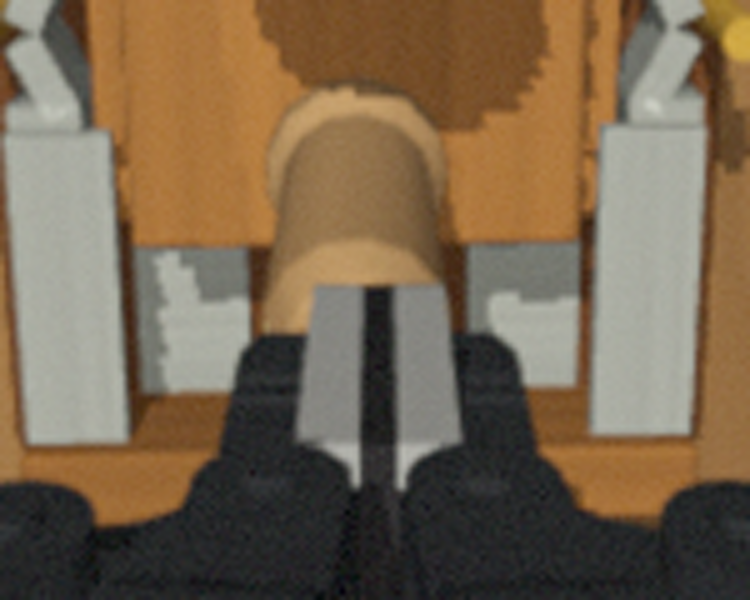

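Both cameras put the shut fingertips about 10 mm above the post top, at z of roughly 124. The reported TCP z is 84, so the fingers really stand about 40 mm higher than reported. I'll trust the images: open, go down about 36 mm, and check the force on the way.

>>> {"method": "carry_out", "body": {
  "deltas": [
    [0,0,0,0,1],
    [0,0,0,0,1],
    [0,0,0,0,1],
    [0,0,0,0,1],
    [0,0,0,0,1],
    [-1,0,-8,0,1],
    [0,0,-8,0,1],
    [0,0,0,0,1]
  ]
}}

```text
time_s: 5.67
position: [634.2, -166.8, 66.8]
ee_rot: [0.002, 0.998, -0.059, 0.008]
force: [-0.7, 0.2, 0.1]
gripper_width: 85.7
```

```bash
python3 - <<'E'
from h import *
o=bot.get_obs();print(o['time_s'],o['position'],o['force'],o['gripper_width'])
s=snap('side','s6.png');cv2.imwrite('pics/c6s.png',cv2.resize(s['frame'][90:240,180:360],None,fx=4,fy=4,interpolation=2)[:,:,::-1])
w=snap('wrist','w6.png')
E
```

```text
5.6667 [ 634.24620739 -166.77202218   66.80487868] [-0.68223579  0.1945123   0.10052153] 85.65545393973291
```

View pics/c6s.png

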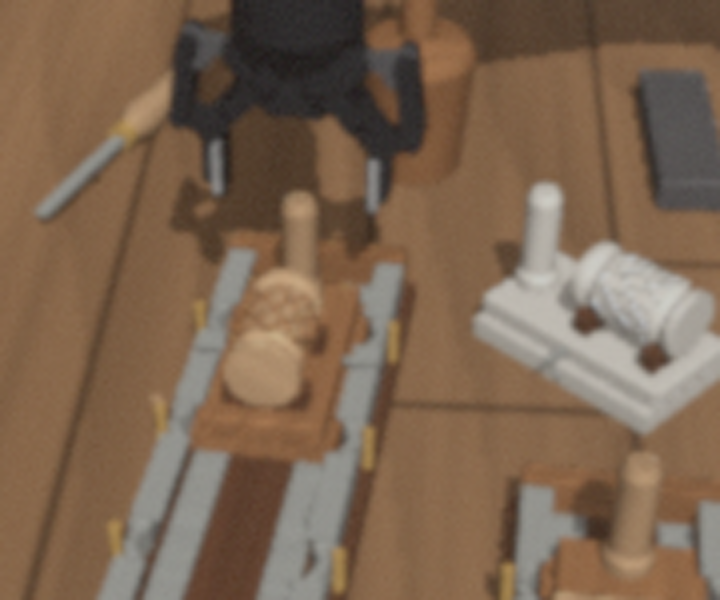

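View pics/w6.png

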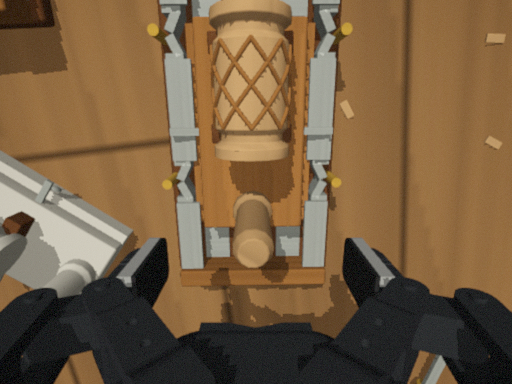

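The open tips straddle the post at about the height of its top, centred (post at (254,248) in the wrist view). I go down 30 mm more.

>>> {"method": "carry_out", "body": {
  "deltas": [
    [0,0,-8,0,1],
    [0,0,-8,0,1],
    [0,0,-8,0,1],
    [0,0,-5,0,1],
    [0,0,0,0,0.6],
    [0,0,0,0,0.4],
    [0,0,0,0,0],
    [0,0,0,0,0]
  ]
}}

```text
time_s: 6.43
position: [634.5, -166.6, 35.2]
ee_rot: [0.001, 0.998, -0.059, 0.008]
force: [-0.4, -1.0, -0.7]
gripper_width: 38.5
```

>>> {"method": "carry_out", "body": {
  "deltas": [
    [0,0,0,0,0],
    [0,0,0,0,0],
    [0,0,0,0,0],
    [0,0,0,0,0],
    [0,0,0,0,0],
    [0,0,0,0,0],
    [0,0,0,0,0],
    [0,0,0,0,0]
  ]
}}

```text
time_s: 7.1
position: [634.3, -166.7, 36.0]
ee_rot: [0.002, 0.998, -0.059, 0.008]
force: [0.1, -0.3, -1.0]
gripper_width: 20.9
```

```bash
python3 - <<'E'
from h import *
w=snap('wrist','w7.png')
E
```

```text
(no output)
```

View pics/w7.png

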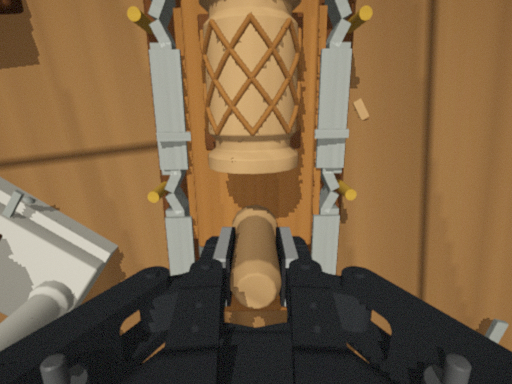

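The post is gripped (20.9 mm). I push it along the slide.

>>> {"method": "carry_out", "body": {
  "deltas": [
    [0.5,5,0,0,0],
    [0.8,7,0,0,0],
    [0.8,7,0,0,0],
    [0.8,7,0,0,0],
    [0.8,7,0,0,0],
    [0.8,7,0,0,0],
    [0,0,0,0,0],
    [0,0,0,0,0]
  ]
}}

```text
time_s: 7.82
position: [638.9, -122.9, 36.0]
ee_rot: [0.002, 0.998, -0.059, 0.008]
force: [0.3, -1.6, -0.5]
gripper_width: 21.6
```

>>> {"method": "carry_out", "body": {
  "deltas": [
    [0.6,5,0,0,0],
    [0.6,5,0,0,0],
    [0.5,4,0,0,0],
    [0,0,0,0,0],
    [0,0,0,0,0],
    [0,0,0,0,0],
    [0,0,0,0,0],
    [0,0,0,0,0]
  ]
}}

```text
time_s: 8.48
position: [641.0, -104.3, 36.0]
ee_rot: [0.001, 0.998, -0.058, 0.008]
force: [-1.3, 1.8, -1.8]
gripper_width: 20.9
```

```bash
python3 - <<'E'
from h import *
w=snap('wrist','w8.png');t=snap('top','t8.png')
cv2.imwrite('pics/c8.png',cv2.resize(t['frame'][140:230,200:385],None,fx=4.3,fy=4.3,interpolation=cv2.INTER_CUBIC)[:,:,::-1])
E
```

```text
(no output)
```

View pics/w8.png

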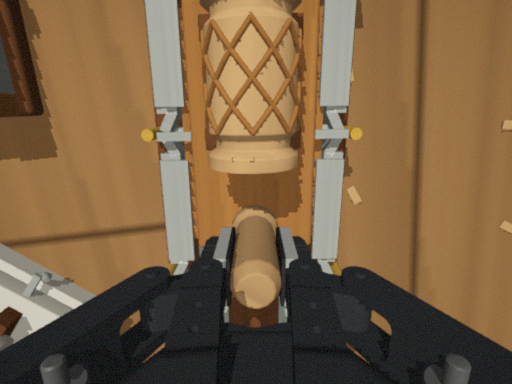

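View pics/c8.png

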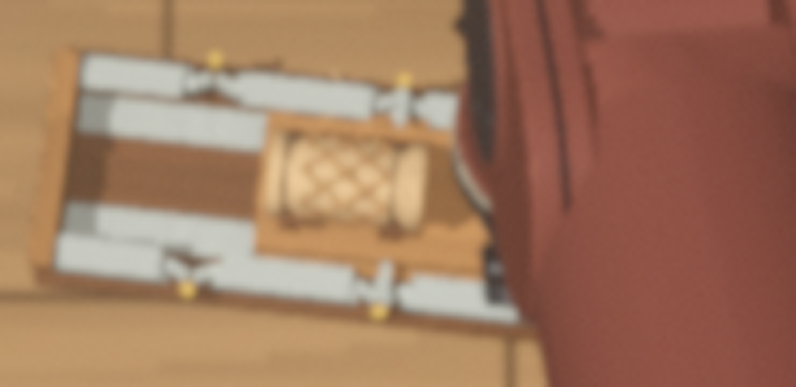

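The carrier snapped in by itself: the pull reversed, and the pointers line up with the middle pins at (150,135) and (355,133) in the wrist view. I release and rise.

>>> {"method": "carry_out", "body": {
  "deltas": [
    [0,0,0,0,0.5],
    [0,0,0,0,1],
    [0,0,0,0,1],
    [0,0,0,0,1],
    [0,0,0,0,1],
    [0,0,0,0,1],
    [0,0,0,0,1],
    [0,0,10,0,1]
  ]
}}

```text
time_s: 9.25
position: [640.6, -106.7, 45.2]
ee_rot: [0.001, 0.998, -0.059, 0.008]
force: [-0.1, 0.2, -0.6]
gripper_width: 85.5
```

>>> {"method": "carry_out", "body": {
  "deltas": [
    [0,0,15,0,1],
    [0,0,20,0,1],
    [0,0,25,0,1],
    [0,0,30,0,1],
    [0,0,30,0,1],
    [-5,-30,10,0,1],
    [-5,-30,0,0,1],
    [0,0,0,0,1]
  ]
}}

```text
time_s: 9.92
position: [630.3, -165.0, 189.7]
ee_rot: [0.001, 0.998, -0.055, 0.01]
force: [-0.2, -1.2, -0.1]
gripper_width: 85.6
```

>>> {"method": "carry_out", "body": {
  "deltas": [
    [0,-38,0,0,1],
    [0,-38,0,0,1],
    [0,-38,0,0,1],
    [0,-38,0,0,1],
    [0,-38,0,0,1],
    [0,0,0,0,1],
    [0,0,0,0,1],
    [0,0,0,0,1]
  ]
}}

```text
time_s: 10.58
position: [628.6, -359.8, 197.2]
ee_rot: [0.002, 0.998, -0.055, 0.013]
force: [0.4, -0.3, 0.1]
gripper_width: 85.3
```

```bash
python3 - <<'E'
from h import *
t=snap('top','t9.png')
cv2.imwrite('pics/c9.png',cv2.resize(t['frame'][130:310,100:400],None,fx=2.6,fy=2.6,interpolation=cv2.INTER_CUBIC)[:,:,::-1])
s=t;H,W=s['z_map'].shape
uu,vv=np.meshgrid(np.arange(W),np.arange(H))
R=cv2.Rodrigues(np.array(s['rvec'],float))[0];tt=np.array(s['tvec'],float).ravel()
r=np.linalg.inv(s['K'])@np.stack([uu.ravel(),vv.ravel(),np.ones(H*W)])
P=(R.T@(r*s['z_map'].ravel()-tt[:,None])).T.reshape(H,W,3)
n,l,st,c=cv2.connectedComponentsWithStats(((P[...,2]>105)&(P[...,2]<125)).astype(np.uint8))
for i in range(1,n):
    if st[i][4]>30: print(st[i],P[l==i].mean(0).round(1))
o=bot.get_obs();print(o['time_s'],o['position'],o['force'])
E
```

```text
[314 179  11  10  83] [ 637.9 -103.7  111.4]
[455 213  10  13  57] [ 563.9 -384.7  114.8]
[236 273  10  11  90] [444.4  55.6 111.5]
10.6333 [ 628.97576168 -358.71928048  197.3819917 ] [-0.15983868 -0.41615624  0.91644076]
```

View pics/c9.png

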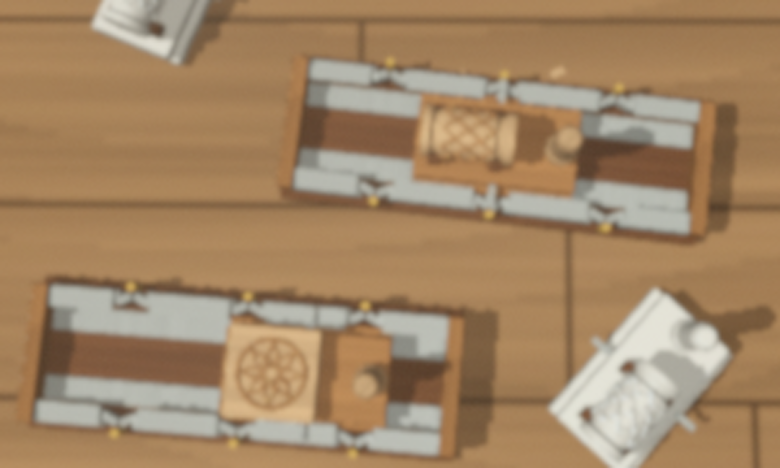

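The pointers sit at the middle pins, at (503,85) and (490,200). The post top measures (638,-104), about 2 to 3 mm from the target, and the panel post hasn't moved. I hand the job in.

```bash
python3 -c "
from h import *
print(job.job_done())"
```

```text
the job is handed in; nothing more can be done
None
```

I pinched the post of the column carrier and pushed it about 62 mm along its slide to the middle station. The plungers snapped into the notch; I then let go, moved the arm clear and handed the job in after about 10.6 s.

**Last checks:**
- **Column carrier:** both side pointers line up with the middle brass pins. The post top measures (638, -104) mm, about 3 mm from the expected (640.5, -105).
- **Panel carrier:** its post moved 0.2 mm, which is within measuring error.
- **Contact:** the gripper is clear of everything, with wrist force around 1 N.

**One disagreement:** the first grasp closed on nothing because the fingertips stood about 40 mm higher than the reported tool height. I corrected for that from the camera images and the second grasp held. I did not find the cause.

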